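Stand the tipped stub axle up and hold a spread snap ring at its groove

ROBOT

A 7-joint arm with a two-finger parallel gripper is mounted at the origin on a cart in front of the work surface, level with it; the furniture and walls round the work are solid. World frame = base frame: x ahead of the robot, y to its left, z up, the work surface at z = 0. Lengths are in m, angles in rad, forces in N, time in s.
With the tool pointing down it reaches from about 0.4 to 0.925 m from the base axis. Payload 5.6 kg.
Tool frame: the origin (TCP) lies midway between the tips of the shut fingers; the grasp point (between the pads) lies pinch_z behind it (pinch_z is the distance from the TCP to the grasp point, in m); y points along the fingers, x is the direction in which the jaws open and shut, and the axes are right-handed (so a half turn about y gives the same grasp; the last joint's range is limited). The gripper opens to 85 mm and grips with 20 to 120 N. Pads are 22 mm wide; open, the fingers measure 114 mm over their backs; the gripper's body (76 mm by 85 mm) begins 54 mm behind the grasp point. The pads swing forward as they close: fully open they stand 13 mm farther back than shut.
Start: joints at [-1.271, 0.468, -0.012, 1.603, 0.006, 1.071, -0.056], TCP at [0.219, 0.612, 0.231] pointing down, gripper open.
Joint ranges: [-2.53, 2.53], [-0.31, 2.02], [-1.57, 1.55], [0.28, 2.44], [-1.29, 4.43], [0.15, 1.84], [-2.92, 2.92]. Speed limits (rad/s): [2.57, 2.57, 3.14, 3.14, 3.14, 3.14, 3.14].

INTERFACE

Orientations are given as a rotation vector (axis times angle).
In Python, from rig import state, get_image, get_calibration, close_job, pinch_z gives the robot as it stands.
- The arm moves only by the tool carry_out, never from a script. Its argument "rows" is a list that holds one entry, the list of rows, each a list of 4 numbers: the shift along the world's x, y, z in m, then the turn about the world's z in rad. In form: [[[dx, dy, dz, roll], ...]]. A call has 1 to 10 rows; each row shifts and turns the pose as measured when the row begins; what a row does not reach is not made up. A row lasts 1/10 s, in which the tool goes at most 50 mm and 8.59 degrees, less where a joint would pass 70% of its speed; a pose out of reach is approached as far as the arm can. A call is refused whole if a number of a shift passes 0.05 or a number of a turn 0.15, either way. A call with a gripper value outside its range is refused whole. "jaw" is the gripper command: -1 is fully open, 1 is shut, values between are in proportion, set as the call begins (left out, the last holds). The fingers move at their own pace and stop on an object; "squeeze" is the grip in N (left out, the last holds). Time passes only in rows, so rows that do not move let the fingers close. It gives the time, the measured TCP pose, the force and the opening at its end, in the units of the state.
- state(): the state, without advancing time (a new reading comes with each control period).
- get_image(name): name is "scene" or "top"; returns (picture, depth): 400x640x3 uint8, red, green, blue; 400x640 float32, m along the optical axis (not along the pixel's ray), 0 where there is no reading.
- get_calibration(name): a dict with "fx", "fy", "cx", "cy" (pixels), "world_from_camera" (4x4, takes a point from camera to world coordinates). Camera axes: x right, y down, z forward; pixel columns grow to the right and rows downward; lengths in m; the calibration is good to about 2 mm. A picture is of the moment at which its call begins. get_calibration takes no time and is no camera call.
- close_job(): hands the job in, once; it reports no verdict.
The state is a dict: "clock": time; "joints": joint angles; "qvel": joint speeds; "effort": joint torques, N m; "tool_pos": TCP position; "tool_rot": TCP orientation; "force": force on the tool from outside, world axes, zero at the start; "moment": the same for the moment, N m; "grip_width": finger opening in m.
Only numpy, scipy, OpenCV 4.12 (cv2) and the standard library are available. Lean on these libraries where they do the work, as an engineer would, in place of code of your own. Each camera call takes 0.05 s, during which the arm holds its last target. There are 200 camera calls.

TASK

One of the three stub axles in the wooden lane has tipped over: stand it upright on its square flange in the lane, between its two neighbours. Then pick up the snap-ring pliers by the handles and squeeze them so that the ring on their tips spreads, bring the ring over the top of that shaft and lower it, level and centred, to the groove. Finish while holding the pliers there with the ring still fully spread round the groove, not resting or leaning on the axle; leave the neighbours and the oil can where they stand.

Things in the scene. Friction and masses are not known exactly. Their poses are not given: they have to be found in the camera images.
- axle: tipped stub axle, 0.4-0.65 kg: square flange 72 x 72 x 12 mm with a round shaft of 35 mm diameter; 95 mm high overall. Origin: middle of the flange's underside; z axis along the shaft to its free end. Starts on its side, a flat side of the flange and the free end's rim on the lane floor, shaft pointing away from the robot (z axis 0.23 rad below level, origin 38 mm above the floor)
- axle_groove (a point): middle of the snap-ring groove on the axle's axis, 55 mm from the flange's underside; the groove is 9 mm wide, 31 mm diameter, darker than the shaft
- axle_top (a point): centre of the free end of the shaft, 95 mm from the flange's underside; rim chamfered 3 mm; 32 mm of plain shaft between it and the groove. The axle is heavy at the flange (centre of mass about 20 mm from the underside): it drops upright by itself once the shaft is raised over 45 degrees above level
- axle_left: neighbour axle at the +y side, same size, standing upright, its ring already in the groove; leave alone. Origin: middle of the flange's underside, z up
- axle_right: neighbour axle at the -y side, same as axle_left, about 240 mm from it; leave alone. Origin: middle of the flange's underside
- lane: fixed wooden board, 350 mm long in y; floor 10 mm above the bench, from x = -110 to 130 mm in its own frame, between a front and a back rail 14 mm high. Origin: on the bench, midway along its length, 17 mm beyond (+x) the line of the neighbours
- pliers: snap-ring pliers lying flat on the bench, a dark open snap ring on their tips; 0.19 kg, 220 mm long, 20 mm high. Two grey handles point to their -x, the ring to +x. Origin: underside of the pivot; z up. Squeezing the handles together (along y) spreads the ring; a spring closes it when let go, so carry them squeezed
- pliers_grip (a point): point between the two handles to grip, 65 mm behind the pivot (-x), 10 mm above the underside; handles 20 mm high, each 11 mm wide, 70 mm long; over their outsides 59 mm here when open, 28 mm when squeezed to the stop, where they lie parallel. The squeeze takes about 10 N, grip with about 40 N
- pliers_ring (a point): centre of the spread ring's opening, 66 mm ahead of the pivot (+x), 2 mm above the pliers' underside (the ring is 4 mm thick, flush with the underside), 131 mm from pliers_grip. Fully spread, a shaft of 42 mm diameter passes round this point; closed the ring measures 34 mm inside and does not pass
- lever_l (a joint): angle of the pliers' left handle (the right one mirrors it): 0 = handles open, ring closed; 0.238 rad = squeezed to the stop, ring fully spread
- oil_can: oil can with a long spout, 84 mm wide, 170 mm high, standing behind the pliers; leave alone. Origin: middle of its underside
There are look-alikes about, which are no part of the job. What is shaped like the axle but pink is not meant.

How it is judged:
On the way, in this order (a step that is already met when the one before it is completed fails the run):
1. the tipped axle stands upright and at rest on the lane floor, let go (angle between axle's own z axis and vertical below 0.08 rad and z of axle in the frame of lane below 0.014 m and linear speed of axle below 0.02 m/s and contact force between the fingers and axle below 0.1 N), for 0.2 s.
2. the ring is spread by the squeezed pliers and held centred above the top of the shaft (value of joint lever_l above 0.2 rad and horizontal distance between pliers_ring and axle_top below 0.015 m and z of pliers_ring in the frame of axle above 0.095 m and contact force between the fingers and pliers above 5 N), for 0.05 s.
At the end, for the whole second after the job is handed in: axle upright (0.08 rad) on the lane floor between its neighbours; gripper holds the pliers still, squeezed (over 0.2 rad) and level (0.12 rad), ring centred on the shaft within 6 mm and within 4.5 mm of the groove's middle height, pressing on the axle with under 2 N (angle between axle's own z axis and vertical below 0.08 rad and z of axle in the frame of lane below 0.014 m and x of axle in the frame of lane between -0.11 and 0.13 m and y of axle in the frame of lane between -0.1 and 0.1 m and value of joint lever_l above 0.2 rad and horizontal distance between pliers_ring and axle_groove below 0.006 m and z of pliers_ring in the frame of axle between 0.0505 and 0.0595 m and angle between pliers's own z axis and vertical below 0.12 rad and contact force between the fingers and pliers above 5 N and contact force between pliers and axle below 2 N and linear speed of each of pliers, axle below 0.03 m/s); the arm keeps its last pose, push and grip.
It fails at once if a neighbour axle is shifted by more than 20 mm or tipped (distance of any of axle_left, axle_right from where it was at the start of the episode above 0.02 m or angle between any of axle_left, axle_right's own z axis and vertical above 0.3 rad).
It fails at once if the oil can is shifted by more than 20 mm or tipped (distance of oil_can from where it was at the start of the episode above 0.02 m or angle between oil_can's own z axis and vertical above 0.3 rad).
It also fails if it takes over 51 s, if anything falls off the work surface, if the arm or the gripper's body presses on something with over 40 N, if the wrist force passes 120 N, or if a joint passes its speed limit or range.

## Working session

There is one attempt and no reset: what is moved stays moved. The work goes in short steps, Python scripts to look and compute and a tool call to move; the robot and the scene stay as the last step left them, time stands still between calls to the robot, and variables do not carry over. Pictures are saved under pics/ and viewed, about 8 in all and at most 12, crops included, and the job is handed in when it is done.

Besides the shell and the picture viewer there is one more tool, called in YAML: its name, and indented under it one key for each argument. carry_out: Moves the arm, as the interface text tells. Its arguments: {"type":"object","properties":{"rows":{"type":"array"},"jaw":{"type":"number"},"squeeze":{"type":"number"}},"required":["rows"]}

```bash
mkdir -p pics; cat > h.py <<'E'
import numpy as np, cv2
from rig import state, get_image, get_calibration, close_job, pinch_z
def look(n, fn=None):
    im,d=get_image(n); c=get_calibration(n)
    if fn: cv2.imwrite('pics/'+fn, im[...,::-1])
    v,u=np.mgrid[:400,:640]
    P=np.stack([(u-c['cx'])/c['fx']*d,(v-c['cy'])/c['fy']*d,d,np.ones_like(d)],-1)@np.array(c['world_from_camera']).T
    P=P[...,:3]; P[d==0]=np.nan
    return im,P
E
python3 - <<'E'
from h import *
for n in('scene','top'):
    im,P=look(n,n+'0.png'); np.save(n+'0.npy',P); c=get_calibration(n); print(n,c['fx'],np.round(c['world_from_camera'],3).tolist())
print(state(),pinch_z)
a=cv2.imread('pics/scene0.png');b=cv2.imread('pics/top0.png')
E
```

```text
scene 450.70822517034105 [[0.893, -0.279, 0.354, -0.019], [-0.451, -0.585, 0.674, -0.966], [0.019, -0.761, -0.648, 1.061], [0.0, 0.0, 0.0, 1.0]]
top 484.91109593459106 [[0.107, -0.972, 0.209, 0.239], [-0.994, -0.105, 0.018, 0.041], [0.004, -0.21, -0.978, 1.449], [0.0, 0.0, 0.0, 1.0]]
{'clock': 0.1, 'joints': array([-1.27099076,  0.46832106, -0.01161499,  1.60353464,  0.00597272,
        1.07140116, -0.05627275]), 'qvel': array([ 0.00025296, -0.00223859, -0.00122198, -0.00328572, -0.00088083,
        0.00198766,  0.00046326]), 'effort': array([ 9.85802835e-04, -5.33522093e+01,  2.16337619e-02, -2.51965874e+01,
        1.15189247e-02,  4.24443904e-03, -9.44059678e-06]), 'tool_pos': array([0.2183629 , 0.61168587, 0.23041156]), 'tool_rot': array([-1.35314694, -0.95212304,  0.95424008]), 'force': array([ 0.05181131, -0.06892599,  0.08343703]), 'moment': array([ 0.05113599, -0.00730868, -0.03142204]), 'grip_width': 0.08554186552206904} 0.0187
```

View pics/top0.png

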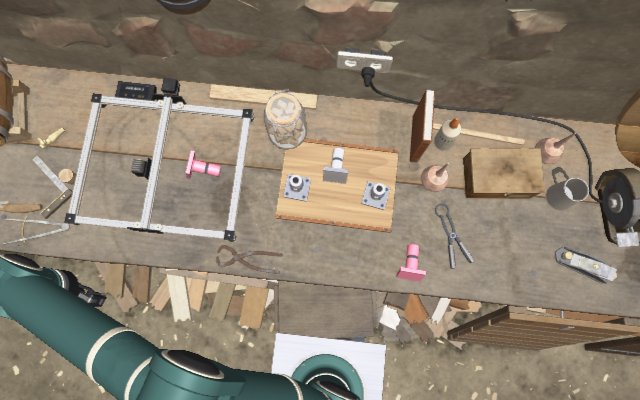

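View pics/scene0.png

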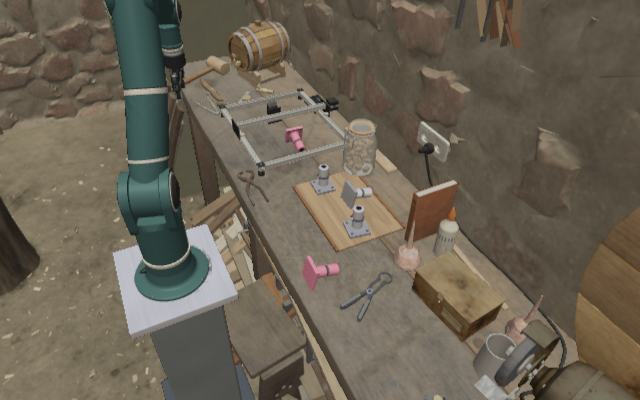

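```bash
python3 - <<'E'
from h import *
im=cv2.imread('pics/top0.png');P=np.load('top0.npy')
c=cv2.resize(im[140:280,260:480],None,fx=3.6,fy=3.6,interpolation=cv2.INTER_CUBIC);cv2.imwrite('pics/c1.png',c)
def med(r0,r1,c0,c1,z0,z1,n):
    Q=P[r0:r1,c0:c1].reshape(-1,3);Q=Q[(Q[:,2]>z0)&(Q[:,2]<z1)]
    print(n,len(Q),'min',Q.min(0).round(3),'max',Q.max(0).round(3),'mid',((Q.min(0)+Q.max(0))/2).round(4),'med',np.median(Q,0).round(4))
med(165,205,280,315,.095,.12,'left top'); med(170,215,360,392,.095,.12,'right top')
med(165,205,280,315,.018,.026,'left fl'); med(170,215,360,392,.018,.026,'right fl')
med(140,190,318,358,.02,.12,'axle');med(140,190,318,358,.035,.055,'axle shaft');med(140,190,318,358,.07,.1,'axle flange top')
med(200,275,430,485,.009,.03,'pliers');med(160,195,415,455,.02,.25,'oil')
med(85,150,260,310,.02,.3,'jar');med(80,240,60,260,.02,.5,'frame');med(200,280,215,285,.004,.05,'old pliers');med(240,285,395,430,.01,.2,'pink')
# axis of shaft per x slice
Q=P[140:190,318:358].reshape(-1,3)
for x in np.arange(.5,.8,.01):
    q=Q[(abs(Q[:,0]-x)<.005)&(Q[:,2]>.025)]
    if len(q)>2: print(x.round(3),q[:,1].min().round(3),q[:,1].max().round(3),q[:,2].max().round(3))
E
```

```text
left top 121 min [0.561 0.13  0.095] max [0.594 0.162 0.112] mid [0.5775 0.146  0.1034] med [0.577  0.1457 0.1045]
right top 115 min [ 0.562 -0.109  0.096] max [ 0.597 -0.077  0.112] mid [ 0.5795 -0.0929  0.1039] med [ 0.578  -0.0934  0.1044]
left fl 293 min [0.54  0.098 0.018] max [0.646 0.184 0.026] mid [0.5931 0.1412 0.022 ] med [0.5661 0.1394 0.0221]
right fl 284 min [ 0.52  -0.133  0.018] max [ 0.618 -0.054  0.026] mid [ 0.569  -0.0937  0.022 ] med [ 0.5687 -0.0828  0.0221]
axle 555 min [ 0.605 -0.027  0.02 ] max [0.732 0.098 0.089] mid [0.6689 0.0351 0.0547] med [0.6276 0.0334 0.0515]
axle shaft 256 min [0.61  0.    0.035] max [0.709 0.07  0.055] mid [0.6594 0.0352 0.045 ] med [0.6666 0.0334 0.0461]
axle flange top 133 min [ 0.618 -0.002  0.07 ] max [0.636 0.069 0.089] mid [0.6272 0.0338 0.0797] med [0.6252 0.0337 0.0803]
pliers 439 min [ 0.386 -0.429  0.009] max [ 0.571 -0.276  0.028] mid [ 0.4781 -0.3523  0.0188] med [ 0.4528 -0.3335  0.017 ]
oil 501 min [ 0.616 -0.306  0.02 ] max [ 0.702 -0.208  0.169] mid [ 0.6592 -0.2569  0.0948] med [ 0.6469 -0.2643  0.0484]
jar 1977 min [0.693 0.137 0.02 ] max [0.882 0.296 0.208] mid [0.7873 0.2166 0.1143] med [0.7306 0.1915 0.1732]
frame 8021 min [0.391 0.307 0.02 ] max [0.882 0.897 0.145] mid [0.6365 0.6023 0.0824] med [0.6121 0.5616 0.0454]
old pliers 1517 min [0.301 0.152 0.004] max [0.536 0.388 0.05 ] mid [0.4187 0.2703 0.027 ] med [0.402  0.2912 0.0119]
pink 565 min [ 0.334 -0.247  0.01 ] max [ 0.442 -0.175  0.079] mid [ 0.3878 -0.2109  0.0449] med [ 0.3701 -0.2117  0.0414]
0.61 0.0 0.07 0.059
0.62 -0.001 0.07 0.089
0.63 -0.002 0.069 0.087
0.64 0.019 0.055 0.074
0.65 0.016 0.05 0.063
0.66 0.017 0.051 0.06
0.67 0.018 0.049 0.054
0.68 0.016 0.05 0.057
0.69 0.016 0.05 0.054
0.7 0.018 0.049 0.051
0.71 0.018 0.046 0.046
```

View pics/c1.png

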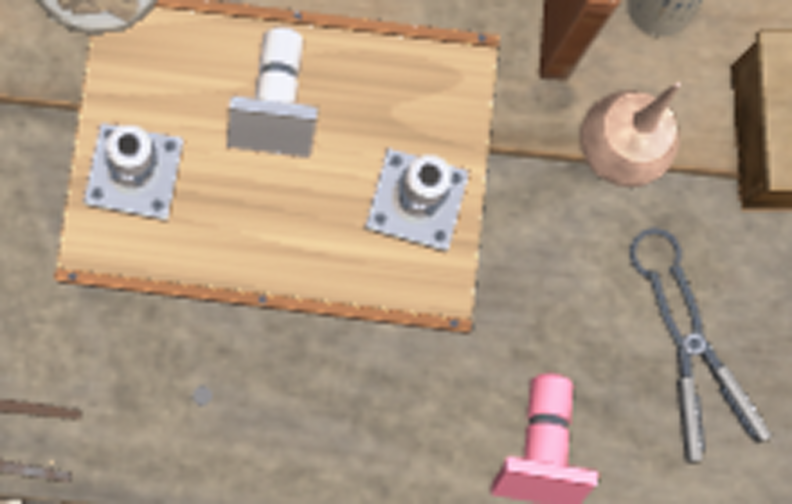

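```bash
cat >> h.py <<'E'
def ray(n,u,v,z):
    c=get_calibration(n);T=np.array(c['world_from_camera'])
    d=T[:3,:3]@np.array([(u-c['cx'])/c['fx'],(v-c['cy'])/c['fy'],1.]);o=T[:3,3]
    return (o+d*(z-o[2])/d[2])
from scipy.spatial.transform import Rotation as R
def tool():
    s=state();M=R.from_rotvec(s['tool_rot']).as_matrix()
    print('t',round(s['clock'],2),'pos',s['tool_pos'].round(4),'xaxis',M[:,0].round(3),'yaw',np.arctan2(M[1,0],M[0,0]).round(4),'z',M[:,2].round(3),'y',M[:,1].round(3),'w',round(s['grip_width'],4),'F',s['force'].round(1),'q',s['joints'].round(2))
E
python3 - <<'E'
from h import *
f=lambda a,b,z:ray('top',260+(a+.5)/3.6-.5,140+(b+.5)/3.6-.5,z).round(4)
pv=f(694,344,.02);rg=f(656,251,.004);h=f(730,449,.02)
print('pivot',pv,'ring',rg,'hend',h,'yaws',[np.arctan2(*(a-b)[1::-1]) for a,b in((rg,pv),(pv,h),(rg,h))], np.linalg.norm((rg-pv)[:2]))
P=np.load('top0.npy');im=cv2.imread('pics/top0.png')
Q=P[200:275,428:485].reshape(-1,3);Q=Q[(Q[:,2]>.011)&(Q[:,2]<.03)&(Q[:,1]>-.40)]
for x in np.arange(.38,.60,.01):
    q=Q[abs(Q[:,0]-x)<.005]
    if len(q)>2: print(x.round(3),q[:,1].min().round(3),q[:,1].max().round(3),q[:,2].max().round(3))
tool()
E
```

```text
pivot [ 0.482  -0.3312  0.02  ] ring [ 0.5604 -0.2995  0.004 ] hend [ 0.3988 -0.3647  0.02  ] yaws [np.float64(0.3842393417664677), np.float64(0.38278380588713956), np.float64(0.38349017047394546)] 0.08456624622152745
0.39 -0.342 -0.332 0.023
0.4 -0.345 -0.33 0.024
0.41 -0.395 -0.328 0.026
0.42 -0.396 -0.328 0.023
0.43 -0.39 -0.325 0.028
0.44 -0.38 -0.325 0.026
0.45 -0.374 -0.322 0.028
0.46 -0.365 -0.323 0.025
0.47 -0.362 -0.321 0.026
0.48 -0.348 -0.317 0.026
0.49 -0.34 -0.313 0.027
0.5 -0.337 -0.306 0.019
0.51 -0.336 -0.304 0.021
0.52 -0.33 -0.3 0.022
0.53 -0.326 -0.296 0.02
0.54 -0.321 -0.29 0.02
0.55 -0.32 -0.314 0.014
t 0.1 pos [0.2184 0.6117 0.2304] xaxis [ 0.336  0.942 -0.002] yaw 1.228 z [-0.942  0.336 -0.   ] y [-0.    -0.002 -1.   ] w 0.0855 F [ 0.1 -0.1  0.1] q [-1.27  0.47 -0.01  1.6   0.01  1.07 -0.06]
```

carry_out:
  rows:
    - [[0.02, -0.05, 0.03, 0], [0.025, -0.05, 0.03, 0], [0.03, -0.05, 0, 0], [0.04, -0.05, 0, 0], [0.04, -0.05, 0, 0]]
  jaw: -1
  squeeze: 20

```text
clock: 0.6
tool_pos: [0.3395, 0.4058, 0.2773]
tool_rot: [-1.348, -0.958, 0.972]
force: [1.4, 1.0, -1.0]
grip_width: 0.0854
```

carry_out:
  rows:
    - [[0.035, -0.045, 0, 0.05], [0.04, -0.045, 0, 0.05], [0.04, -0.045, 0, 0.05], [0.04, -0.045, 0, 0.05], [0.04, -0.045, 0, 0.05], [0.04, -0.045, 0, 0.04], [0.035, -0.04, 0, 0.04], [0.02, -0.03, 0, 0.02]]

```text
clock: 1.4
tool_pos: [0.5881, 0.1065, 0.2765]
tool_rot: [-1.195, -1.229, 1.245]
force: [-0.2, -1.2, 0.5]
grip_width: 0.0852
```

```bash
python3 -c "
from h import *
tool()"
```

```text
t 1.4 pos [0.5881 0.1065 0.2765] xaxis [-0.037  0.999 -0.009] yaw 1.6078 z [-0.999 -0.037  0.005] y [-0.004 -0.009 -1.   ] w 0.0852 F [-0.2 -1.2  0.5] q [-0.43  0.34  0.25  1.7  -0.08  1.12  1.45]
```

carry_out:
  rows:
    - [[0.04, -0.03, 0, -0.02], [0.035, -0.025, -0.02, -0.02], [0.025, -0.018, -0.04, 0], [0.008, -0.006, -0.04, 0], [0, 0, -0.03, 0], [0, 0, 0, 0]]

```text
clock: 2.0
tool_pos: [0.6984, 0.0164, 0.1411]
tool_rot: [-1.222, -1.19, 1.209]
force: [-0.8, 0.2, -0.4]
grip_width: 0.0853
```

```bash
python3 -c "
from h import *
tool()"
```

```text
t 2.0 pos [0.6984 0.0164 0.1411] xaxis [ 0.015  1.    -0.012] yaw 1.5559 z [-1.     0.015  0.004] y [-0.004 -0.012 -1.   ] w 0.0853 F [-0.8  0.2 -0.4] q [-0.26  0.65  0.27  1.55 -0.18  0.97  1.62]
```

carry_out:
  rows:
    - [[-0.01, 0.014, 0, 0.01], [-0.002, 0.003, -0.03, 0], [0, 0, -0.03, 0], [0, 0, -0.03, 0], [0, 0, -0.02, 0], [0, 0, -0.007, 0], [0, 0, 0, 0]]

```text
clock: 2.7
tool_pos: [0.6905, 0.0374, 0.0307]
tool_rot: [-1.222, -1.209, 1.212]
force: [-0.1, 0.6, 0.0]
grip_width: 0.0853
```

```bash
python3 -c "
from h import *
tool()
im,P=look('scene','s1.png')
cv2.imwrite('pics/s1c.png',cv2.resize(cv2.imread('pics/s1.png')[130:280,270:430],None,fx=4,fy=4))"
```

```text
t 2.7 pos [0.6905 0.0374 0.0307] xaxis [ 0.001  1.    -0.01 ] yaw 1.5697 z [-1.     0.001 -0.007] y [ 0.007 -0.01  -1.   ] w 0.0853 F [-0.1  0.6  0. ] q [-0.26  0.77  0.23  1.62 -0.21  0.77  1.62]
```

View pics/s1c.png

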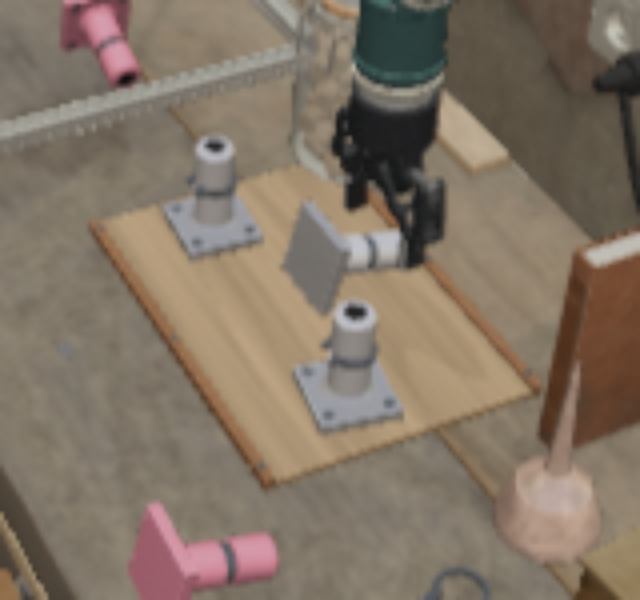

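carry_out:
  rows:
    - [[-0.003, -0.003, -0.01, 0], [0, 0, -0.004, 0], [0, 0, 0, 0]]

```text
clock: 3.05
tool_pos: [0.6903, 0.0345, 0.0207]
tool_rot: [-1.226, -1.215, 1.208]
force: [-0.2, -0.0, 0.5]
grip_width: 0.0852
```

carry_out:
  rows:
    - [[0, 0, 0, 0], [0, 0, 0, 0], [0, 0, 0, 0], [0, 0, 0, 0], [0, 0, 0, 0], [0, 0, 0, 0], [0, 0, 0, 0], [0, 0, 0, 0]]
  jaw: 1
  squeeze: 20

```text
clock: 3.85
tool_pos: [0.6911, 0.0344, 0.0221]
tool_rot: [-1.228, -1.216, 1.207]
force: [-1.2, -1.0, -0.4]
grip_width: 0.0339
```

```bash
python3 -c "
from h import *
tool()
s=78
p=None
for f in np.linspace(-.23,1.5,15):
    g=np.array([.602+s*.001*np.cos(f)-.036*np.sin(f), .010+s*.001*np.sin(f)+.036*np.cos(f)])
    print(round(f,2),g.round(4),None if p is None else (g-p).round(4)); p=g
"
```

```text
t 3.85 pos [0.6911 0.0344 0.0221] xaxis [ 0.001  1.    -0.008] yaw 1.5699 z [-1.     0.001 -0.016] y [ 0.016 -0.008 -1.   ] w 0.0339 F [-1.2 -1.  -0.4] q [-0.26  0.78  0.22  1.63 -0.22  0.74  1.63]
-0.23 [0.6862 0.0273] None
-0.11 [0.6834 0.0375] [-0.0028  0.0102]
0.02 [0.6794 0.0473] [-0.004   0.0098]
0.14 [0.6742 0.0566] [-0.0052  0.0093]
0.26 [0.6679 0.0651] [-0.0063  0.0085]
0.39 [0.6606 0.0728] [-0.0073  0.0077]
0.51 [0.6524 0.0796] [-0.0082  0.0067]
0.64 [0.6434 0.0853] [-0.009   0.0057]
0.76 [0.6339 0.0898] [-0.0096  0.0045]
0.88 [0.6238 0.0931] [-0.0101  0.0033]
1.01 [0.6134 0.0952] [-0.0104  0.0021]
1.13 [0.6028 0.0959] [-0.0106  0.0008]
1.25 [0.5922 0.0953] [-0.0106 -0.0006]
1.38 [0.5817 0.0935] [-0.0104 -0.0019]
1.5 [0.5716 0.0904] [-0.0101 -0.0031]
```

carry_out:
  rows:
    - [[-0.003, 0, 0.011, 0], [-0.004, 0, 0.011, 0], [-0.005, 0, 0.01, 0], [-0.006, 0, 0.01, 0], [-0.007, 0, 0.009, 0], [-0.008, 0, 0.008, 0]]

```text
clock: 4.45
tool_pos: [0.6518, 0.0345, 0.0825]
tool_rot: [-1.222, -1.21, 1.211]
force: [-0.4, 0.1, -4.0]
grip_width: 0.034
```

```bash
python3 -c "
from h import *
tool()
im,P=look('scene','s2.png')
cv2.imwrite('pics/s2c.png',cv2.resize(cv2.imread('pics/s2.png')[150:250,290:410],None,fx=4,fy=4))"
```

```text
t 4.45 pos [0.6518 0.0345 0.0825] xaxis [ 0.001  1.    -0.009] yaw 1.5697 z [-1.     0.001 -0.008] y [ 0.008 -0.009 -1.   ] w 0.034 F [-0.4  0.1 -4. ] q [-0.28  0.64  0.24  1.72 -0.19  0.8   1.61]
```

View pics/s2c.png

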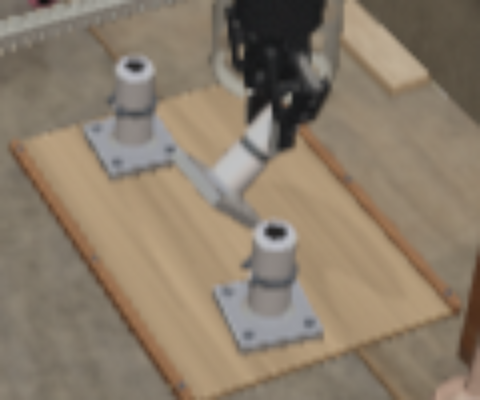

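carry_out:
  rows:
    - [[-0.009, 0, 0.003, 0], [-0.01, 0, 0.003, 0], [-0.01, 0, 0.002, 0], [-0.01, 0, 0, 0], [-0.01, 0, 0, 0], [-0.01, 0, 0, 0], [-0.01, 0, -0.002, 0], [-0.008, 0, -0.003, 0]]

```text
clock: 5.3
tool_pos: [0.5673, 0.0344, 0.0874]
tool_rot: [-1.222, -1.211, 1.21]
force: [-2.5, -0.7, 8.0]
grip_width: 0.034
```

```bash
python3 -c "
from h import *
tool()
im,P=look('scene','s3.png')
cv2.imwrite('pics/s3c.png',cv2.resize(cv2.imread('pics/s3.png')[150:250,290:410],None,fx=4,fy=4))"
```

```text
t 5.3 pos [0.5673 0.0344 0.0874] xaxis [ 0.001  1.    -0.008] yaw 1.5696 z [-1.     0.001 -0.009] y [ 0.009 -0.008 -1.   ] w 0.034 F [-2.5 -0.7  8. ] q [-0.32  0.52  0.24  1.93 -0.17  0.7   1.6 ]
```

View pics/s3c.png

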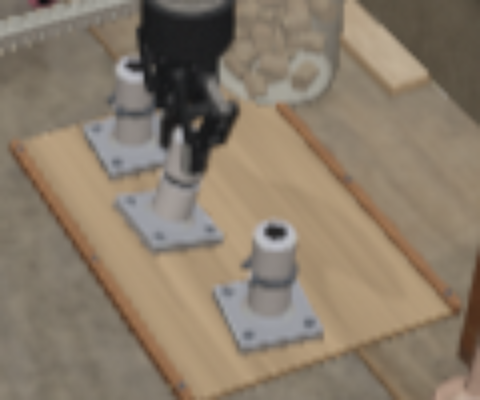

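carry_out:
  rows:
    - [[-0.008, 0, 0, 0], [-0.008, 0, 0, 0], [0, 0, 0, 0]]

```text
clock: 5.65
tool_pos: [0.5495, 0.0344, 0.0875]
tool_rot: [-1.223, -1.211, 1.21]
force: [0.1, -0.5, -3.0]
grip_width: 0.0343
```

carry_out:
  rows:
    - [[0, 0, 0, 0], [0, 0, 0, 0], [0, 0, 0, 0], [0, 0, 0, 0], [0, 0, 0, 0], [0, 0, 0, 0]]
  jaw: -1

```text
clock: 6.25
tool_pos: [0.553, 0.0346, 0.0897]
tool_rot: [-1.227, -1.216, 1.206]
force: [-0.0, -0.5, -0.5]
grip_width: 0.0857
```

carry_out:
  rows:
    - [[0, 0, 0.03, 0], [0, 0, 0.04, 0], [0, 0, 0.04, 0], [-0.02, -0.02, 0.03, 0.05], [-0.03, -0.04, 0, 0.05], [-0.03, -0.045, 0, 0.05], [-0.02, -0.045, 0, 0.05], [-0.02, -0.045, 0, 0.05], [0, -0.045, 0, 0.05], [0, -0.045, 0, 0.05]]

```text
clock: 7.25
tool_pos: [0.4286, -0.2506, 0.2362]
tool_rot: [-1.028, -1.499, 1.474]
force: [1.3, 1.0, 0.1]
grip_width: 0.0854
```

```bash
python3 - <<'E'
from h import *
tool()
im,P=look('scene','s4.png'); im2,P2=look('top','t4.png')
a=cv2.resize(cv2.imread('pics/s4.png')[150:250,290:410],None,fx=3.3,fy=3.3);b=cv2.resize(cv2.imread('pics/t4.png')[140:240,270:390],None,fx=3.3,fy=3.3)
cv2.imwrite('pics/m4.png',np.hstack([a,b]))
for n,y0 in(('left',.146),('ax',.034),('right',-.093)):
  for nm,Q in(('sc',P),('top',P2)):
    Q=Q[(abs(Q[...,1]-y0)<.05)&(Q[...,0]>.5)&(Q[...,0]<.66)&(Q[...,2]>.095)&(Q[...,2]<.115)]
    if len(Q): print(n,nm,len(Q),((Q.max(0)+Q.min(0))/2).round(4),np.median(Q,0).round(4),(Q.max(0)-Q.min(0)).round(3))
E
```

```text
t 7.25 pos [ 0.4286 -0.2506  0.2362] xaxis [-0.368  0.93  -0.009] yaw 1.9481 z [-0.929 -0.369 -0.022] y [ 0.024  0.    -1.   ] w 0.0854 F [1.3 1.  0.1] q [ 0.07  0.19  0.45  2.   -0.12  0.95  2.53]
left sc 66 [0.5818 0.1407 0.1023] [0.5799 0.1403 0.1048] [0.034 0.034 0.015]
left top 122 [0.5773 0.1457 0.104 ] [0.5766 0.1455 0.1045] [0.035 0.033 0.018]
ax sc 12 [0.5391 0.0239 0.102 ] [0.5388 0.0188 0.1031] [0.014 0.021 0.01 ]
ax top 118 [0.5342 0.032  0.1037] [0.5334 0.032  0.1044] [0.034 0.032 0.017]
right sc 9 [ 0.5733 -0.0949  0.1016] [ 0.5732 -0.0878  0.1034] [0.012 0.03  0.012]
right top 117 [ 0.5792 -0.0931  0.1044] [ 0.5782 -0.0933  0.1047] [0.034 0.033 0.019]
```

View pics/m4.png

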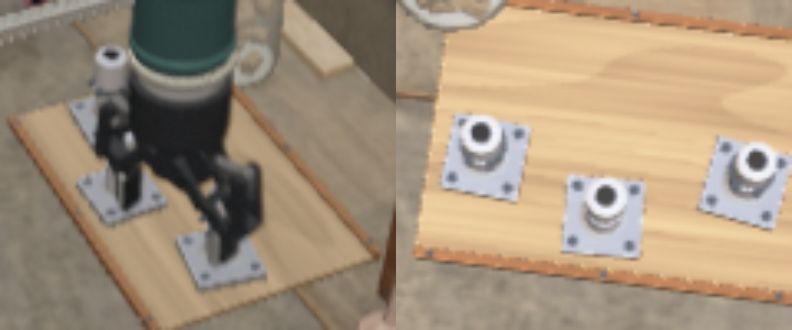

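carry_out:
  rows:
    - [[0, -0.035, 0, 0], [0, -0.04, 0, 0], [-0.003, -0.025, -0.04, 0], [0, 0, -0.045, 0], [0, 0, -0.045, 0], [0, 0, -0.03, 0], [0, 0, 0, 0]]

```text
clock: 8.05
tool_pos: [0.4263, -0.3582, 0.0726]
tool_rot: [-1.043, -1.49, 1.468]
force: [0.4, -0.7, 0.6]
grip_width: 0.0852
```

```bash
python3 - <<'E'
from h import *
tool()
E
```

```text
t 8.05 pos [ 0.4263 -0.3582  0.0726] xaxis [-0.356  0.934 -0.016] yaw 1.9351 z [-0.934 -0.357 -0.025] y [ 0.029 -0.006 -1.   ] w 0.0852 F [ 0.4 -0.7  0.6] q [ 0.35  0.54  0.37  1.98 -0.33  0.65  2.88]
```

carry_out:
  rows:
    - [[0, 0, 0.04, -0.1], [0, 0, 0.02, -0.15], [0, 0, 0, -0.15], [0, 0, 0, -0.15], [0, 0, 0, -0.15], [0, 0, 0, -0.15], [0, 0, 0, -0.15], [0, 0, 0, -0.15], [0, 0, 0, -0.15], [0, 0, 0, -0.15]]

```text
clock: 9.05
tool_pos: [0.4344, -0.3554, 0.151]
tool_rot: [-1.579, -0.386, 0.371]
force: [-0.1, -0.4, 0.6]
grip_width: 0.0854
```

carry_out:
  rows:
    - [[0, 0, 0, -0.15], [0, 0, 0, -0.15], [0, 0, 0, -0.15], [0, 0, 0, -0.15], [0, 0, 0, -0.15], [0, 0, 0, -0.15], [0, 0, 0, -0.15], [0, 0, 0, -0.15], [0, 0, 0, -0.05], [0, 0, 0, 0]]

```text
clock: 10.05
tool_pos: [0.4469, -0.3482, 0.1684]
tool_rot: [-1.521, 0.598, -0.614]
force: [0.5, 0.5, -0.5]
grip_width: 0.0853
```

```bash
python3 - <<'E'
from h import *
tool()
E
```

```text
t 10.05 pos [ 0.4469 -0.3482  0.1684] xaxis [ 0.717 -0.697  0.022] yaw -0.7712 z [ 0.697  0.716 -0.029] y [-0.004 -0.036 -0.999] w 0.0853 F [ 0.5  0.5 -0.5] q [-0.25  0.66  1.17  1.93 -0.69  1.01  0.45]
```

carry_out:
  rows:
    - [[-0.005, -0.002, 0, -0.14], [-0.005, -0.002, 0, -0.14], [-0.005, -0.002, 0, -0.12], [-0.005, -0.002, 0, 0], [-0.005, 0, 0, 0]]

```text
clock: 10.55
tool_pos: [0.4255, -0.3537, 0.1733]
tool_rot: [-1.401, 0.906, -0.921]
force: [0.3, 0.1, -0.1]
grip_width: 0.0854
```

```bash
python3 - <<'E'
from h import *
tool()
E
```

```text
t 10.55 pos [ 0.4255 -0.3537  0.1733] xaxis [ 0.389 -0.921  0.023] yaw -1.1711 z [ 0.921  0.389 -0.018] y [-0.008 -0.028 -1.   ] w 0.0854 F [ 0.3  0.1 -0.1] q [-0.28  0.71  1.27  1.96 -0.76  1.06  0.16]
```

carry_out:
  rows:
    - [[-0.003, -0.002, -0.04, -0.015], [0, 0, -0.04, 0], [0, 0, -0.035, 0], [0, 0, -0.01, 0], [0, 0, 0, 0]]

```text
clock: 11.05
tool_pos: [0.4244, -0.3554, 0.0487]
tool_rot: [-1.394, 0.9, -0.927]
force: [-0.1, 0.4, 0.8]
grip_width: 0.0857
```

```bash
python3 - <<'E'
from h import *
tool()
im,P=look('scene','s5.png'); 
cv2.imwrite('pics/s5c.png',cv2.resize(cv2.imread('pics/s5.png')[230:340,300:440],None,fx=5,fy=5,interpolation=cv2.INTER_CUBIC))
E
```

```text
t 11.05 pos [ 0.4244 -0.3554  0.0487] xaxis [ 0.388 -0.921  0.026] yaw -1.1719 z [ 0.922  0.388 -0.009] y [ 0.002 -0.027 -1.   ] w 0.0857 F [-0.1  0.4  0.8] q [-0.13  0.84  1.05  2.02 -0.97  0.87  0.29]
```

View pics/s5c.png

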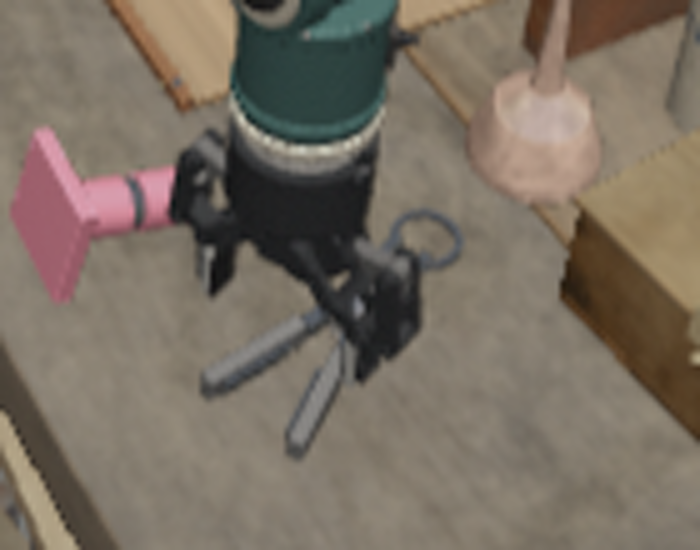

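carry_out:
  rows:
    - [[-0.003, 0, -0.02, -0.015], [0, 0, -0.016, 0], [0, 0, -0.008, 0], [0, 0, -0.003, 0], [0, 0, 0, 0]]

```text
clock: 11.6
tool_pos: [0.426, -0.3586, 0.007]
tool_rot: [-1.39, 0.898, -0.945]
force: [0.5, 0.7, -0.4]
grip_width: 0.0856
```

```bash
python3 - <<'E'
from h import *
tool()
E
```

```text
t 11.6 pos [ 0.426  -0.3586  0.007 ] xaxis [ 0.378 -0.925  0.036] yaw -1.1828 z [ 0.926  0.378 -0.002] y [ 0.012 -0.034 -0.999] w 0.0856 F [ 0.5  0.7 -0.4] q [-0.08  0.89  0.97  2.02 -1.06  0.8   0.34]
```

carry_out:
  rows:
    - [[-0.004, 0.003, -0.004, 0], [0, 0, -0.002, 0], [0, 0, 0, 0]]

```text
clock: 11.9
tool_pos: [0.4224, -0.3559, 0.0019]
tool_rot: [-1.39, 0.896, -0.946]
force: [-0.0, -1.4, -0.9]
grip_width: 0.0856
```

carry_out:
  rows:
    - [[0, 0, 0, 0], [0, 0, 0, 0], [0, 0, 0, 0], [0, 0, 0, 0], [0, 0, 0, 0], [0, 0, 0, 0], [0, 0, 0, 0], [0, 0, 0, 0], [0, 0, 0, 0], [0, 0, 0, 0]]
  jaw: 1
  squeeze: 50

```text
clock: 12.9
tool_pos: [0.4234, -0.3589, 0.005]
tool_rot: [-1.392, 0.892, -0.952]
force: [-1.0, 0.2, 1.7]
grip_width: 0.0268
```

```bash
python3 - <<'E'
from h import *
tool()
E
```

```text
t 12.9 pos [ 0.4234 -0.3589  0.005 ] xaxis [ 0.377 -0.925  0.043] yaw -1.1833 z [0.926 0.378 0.001] y [ 0.017 -0.039 -0.999] w 0.0268 F [-1.   0.2  1.7] q [-0.08  0.89  0.97  2.03 -1.07  0.79  0.36]
```

carry_out:
  rows:
    - [[0, 0, 0.015, 0], [0, 0, 0.02, 0], [0, 0, 0.03, 0], [0, 0, 0.03, 0], [0, 0, 0.03, 0], [0, 0, 0.03, 0], [0, 0, 0.02, 0], [0, 0, 0, 0]]

```text
clock: 13.7
tool_pos: [0.4196, -0.3575, 0.1897]
tool_rot: [-1.392, 0.898, -0.95]
force: [0.2, -0.1, -1.8]
grip_width: 0.0265
```

```bash
python3 - <<'E'
from h import *
tool()
im,P=look('scene','s6.png'); im2,P2=look('top','t6.png')
a=cv2.resize(cv2.imread('pics/s6.png')[180:320,290:430],None,fx=2.8,fy=2.8);b=cv2.resize(cv2.imread('pics/t6.png')[150:290,370:510],None,fx=2.8,fy=2.8)
cv2.imwrite('pics/m6.png',np.hstack([a,b]))
E
```

```text
t 13.7 pos [ 0.4196 -0.3575  0.1897] xaxis [ 0.375 -0.926  0.039] yaw -1.1858 z [ 0.927  0.375 -0.003] y [ 0.012 -0.038 -0.999] w 0.0265 F [ 0.2 -0.1 -1.8] q [-0.29  0.67  1.3   1.96 -0.74  1.06  0.15]
```

View pics/m6.png

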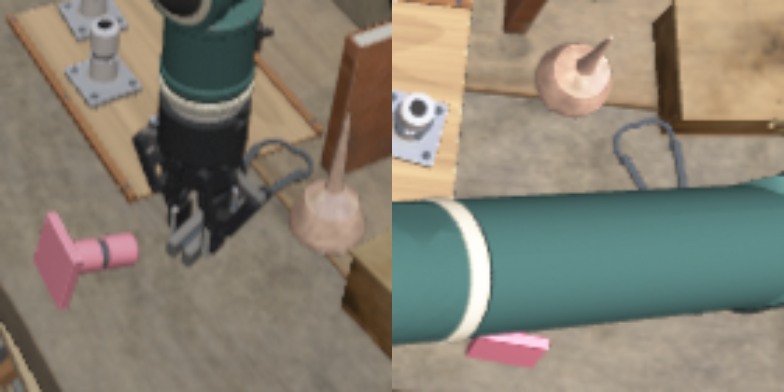

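carry_out:
  rows:
    - [[0, 0.02, 0, 0.03], [0, 0.03, 0, 0.04], [0, 0.035, 0, 0.04], [0, 0.035, 0, 0.04], [0, 0.035, 0, 0.04], [0, 0.02, 0, 0.02]]

```text
clock: 14.4
tool_pos: [0.412, -0.1759, 0.1805]
tool_rot: [-1.46, 0.748, -0.778]
force: [-0.2, 0.3, -2.2]
grip_width: 0.0268
```

```bash
python3 - <<'E'
from h import *
tool()
E
```

```text
t 14.4 pos [ 0.412  -0.1759  0.1805] xaxis [ 0.561 -0.827  0.028] yaw -0.9748 z [ 0.828  0.561 -0.015] y [ 0.004 -0.032 -0.999] w 0.0268 F [-0.2  0.3 -2.2] q [-0.81  0.56  1.46  2.19 -0.66  0.97  0.06]
```

carry_out:
  rows:
    - [[0.01, 0, 0, 0.06], [0.012, 0, 0, 0.1], [0.012, 0, 0, 0.1], [0.012, 0, 0, 0.08], [0, 0, 0, 0]]

```text
clock: 14.9
tool_pos: [0.4547, -0.1677, 0.1738]
tool_rot: [-1.542, 0.476, -0.488]
force: [-0.5, 0.0, -2.6]
grip_width: 0.0269
```

```bash
python3 - <<'E'
from h import *
tool()
E
```

```text
t 14.9 pos [ 0.4547 -0.1677  0.1738] xaxis [ 0.818 -0.575  0.015] yaw -0.6132 z [ 0.576  0.817 -0.022] y [-0.    -0.026 -1.   ] w 0.0269 F [-0.5  0.  -2.6] q [-0.72  0.54  1.28  2.11 -0.62  0.95  0.3 ]
```

carry_out:
  rows:
    - [[0.002, 0.02, 0.004, 0.02], [0.003, 0.025, 0.004, 0.02], [0.002, 0.025, 0.004, 0.02], [0, 0.015, 0, 0], [0, 0, 0, 0]]

```text
clock: 15.4
tool_pos: [0.4547, -0.0813, 0.182]
tool_rot: [-1.554, 0.448, -0.445]
force: [0.0, -1.3, -2.1]
grip_width: 0.027
```

```bash
python3 - <<'E'
from h import *
tool()
im,P=look('scene','s7.png'); im2,P2=look('top','t7.png'); np.save('t7.npy',P2); np.save('s7.npy',P)
a=cv2.resize(cv2.imread('pics/s7.png')[140:240,290:390],None,fx=4,fy=4);b=cv2.resize(cv2.imread('pics/t7.png')[150:250,290:390],None,fx=4,fy=4)
cv2.imwrite('pics/m7.png',np.hstack([a,b]))
E
```

```text
t 15.4 pos [ 0.4547 -0.0813  0.182 ] xaxis [ 0.843 -0.538  0.007] yaw -0.5677 z [ 0.538  0.843 -0.028] y [-0.009 -0.027 -1.   ] w 0.027 F [ 0.  -1.3 -2.1] q [-0.96  0.52  1.36  2.14 -0.6   0.97  0.16]
```

View pics/m7.png

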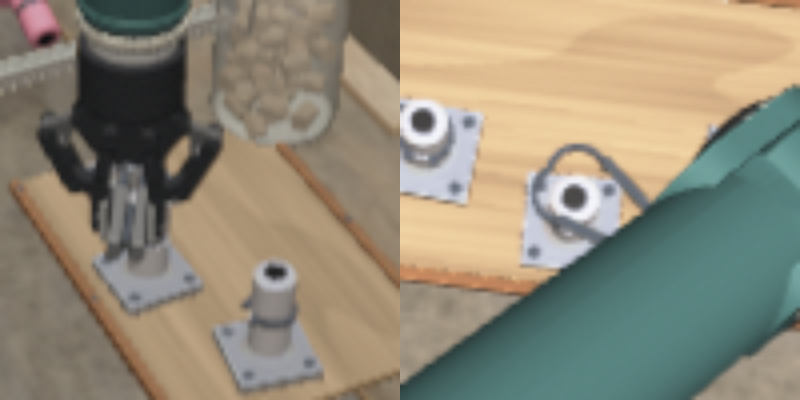

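```bash
cat >> h.py <<'E'
def ringscan(P,im,tcp,d,zlo,zhi,fn=None,n='top',zr=None):
    # points in pliers frame: a along axis from TCP, b to its left; printed by slices of a
    Q=P-tcp; a=Q[...,0]*d[0]+Q[...,1]*d[1]; b=-Q[...,0]*d[1]+Q[...,1]*d[0]
    hsv=cv2.cvtColor(im,cv2.COLOR_RGB2HSV)
    m=(P[...,2]>zlo)&(P[...,2]<zhi)&(a>.06)&(a<.2)&(abs(b)<.05)
    print('z med',np.nanmedian(P[...,2][m]).round(4),m.sum())
    for x in np.arange(.06,.2,.006):
        k=m&(abs(a-x)<.003)
        if k.sum(): print(x.round(3),k.sum(),'b',np.sort(b[k]).round(3)*1000//1,'z',np.median(P[...,2][k]).round(4))
    return a,b,m
E
python3 - <<'E'
from h import *
P=np.load('t7.npy');im=cv2.imread('pics/t7.png')[...,::-1]
s=state();t=s['tool_pos'];M=R.from_rotvec(s['tool_rot']).as_matrix();d=M[:2,2]/np.linalg.norm(M[:2,2])
a,b,m=ringscan(P,im,t,d,.15,.21)
E
```

```text
z med 0.1824 161
0.09 4 b [-18. -14. -12. -11.] z 0.1876
0.096 9 b [-20. -19. -17. -17. -16. -14. -13. -13.  19.] z 0.1856
0.102 13 b [-21. -17. -17. -17. -15. -15.  19.  20.  21.  23.  24.  24.  26.] z 0.1855
0.108 13 b [-20. -20. -19. -17. -16. -15.  20.  22.  23.  24.  26.  26.  27.] z 0.1881
0.114 15 b [-24. -23. -21. -20. -19. -18. -17. -16.  22.  22.  23.  25.  27.  28.
  29.] z 0.1863
0.12 15 b [-25. -24. -23. -23. -19. -19. -17. -17.  22.  24.  25.  27.  28.  28.
  29.] z 0.1853
0.126 16 b [-26. -24. -22. -21. -20. -20. -18. -17.  22.  25.  26.  27.  29.  30.
  30.  31.] z 0.1853
0.132 11 b [-26. -24. -22. -22. -20. -19.  27.  28.  30.  31.  31.] z 0.1839
0.138 10 b [-28. -24. -24. -24.  29.  29.  30.  30.  32.  32.] z 0.1764
0.144 8 b [-28. -26. -23. -23. -22.  29.  31.  33.] z 0.1734
0.15 11 b [-26. -24. -23. -21. -19. -19.  24.  27.  29.  30.  31.] z 0.1748
0.156 23 b [-20. -19. -17. -17. -15. -13. -12.  -9.  -9.  -3.  -1.   3.   5.   6.
   8.  12.  17.  19.  21.  22.  24.  25.  28.] z 0.1745
0.162 13 b [-12.  -8.  -6.  -3.  -2.  -0.   1.   6.  10.  14.  15.  17.  20.] z 0.1736
```

carry_out:
  rows:
    - [[0.006, 0.001, 0, 0], [0.005, 0.001, -0.015, 0], [0, 0, -0.015, 0], [0, 0, -0.012, 0], [0, 0, 0, 0]]

```text
clock: 16.0
tool_pos: [0.4672, -0.0868, 0.1392]
tool_rot: [-1.553, 0.455, -0.458]
force: [1.1, 0.2, -2.6]
grip_width: 0.0268
```

```bash
python3 - <<'E'
from h import *
tool()
P4=look('top','t8.png')[1]; im=cv2.imread('pics/t8.png')[...,::-1];np.save('t8.npy',P4)
s=state();t=s['tool_pos'];M=R.from_rotvec(s['tool_rot']).as_matrix();d=M[:2,2]/np.linalg.norm(M[:2,2]);n=np.array([-d[1],d[0]])
print('pred ring',t[:2]+.131*d+.0027*n)
a,b,m=ringscan(P4,im,t,d,.116,.16)
Q=P4[(abs(P4[...,1]-.032)<.03)&(abs(P4[...,0]-.534)<.03)&(P4[...,2]>.1)&(P4[...,2]<.112)]
print(len(Q),Q.mean(0),(Q.max(0)+Q.min(0))/2,np.median(Q,0))
cv2.imwrite('pics/m8.png',cv2.resize(im[160:240,300:380,::-1],None,fx=7,fy=7,interpolation=cv2.INTER_CUBIC))
E
```

```text
t 16.0 pos [ 0.4672 -0.0868  0.1392] xaxis [ 0.836 -0.548  0.011] yaw -0.5801 z [ 0.548  0.836 -0.029] y [-0.007 -0.03  -1.   ] w 0.0268 F [ 1.1  0.2 -2.6] q [-0.85  0.59  1.23  2.15 -0.69  0.9   0.21]
pred ring [0.53730726 0.02384561]
z med 0.1376 128
0.096 4 b [-22. -19. -16. -15.] z 0.1434
0.102 7 b [-21. -21. -18. -17. -17. -14. -14.] z 0.1446
0.108 7 b [-22. -21. -19. -17. -17. -15.  19.] z 0.1405
0.114 13 b [-22. -22. -20. -18. -18. -18.  21.  21.  24.  26.  26.  27.  29.] z 0.1443
0.12 13 b [-23. -21. -21. -20. -18. -17.  22.  23.  25.  27.  27.  29.  30.] z 0.1422
0.126 16 b [-27. -24. -24. -22. -21. -19. -18.  24.  24.  26.  28.  29.  30.  31.
  32.  32.] z 0.1418
0.132 10 b [-25. -25. -22. -22. -20. -19.  26.  27.  30.  30.] z 0.1387
0.138 7 b [-24. -24. -23.  27.  29.  31.  31.] z 0.133
0.144 9 b [-26. -24. -24. -22.  28.  29.  31.  32.  33.] z 0.1337
0.15 8 b [-27. -23. -19. -19.  25.  27.  29.  29.] z 0.1306
0.156 27 b [-21. -20. -17. -17. -16. -14. -12. -10.  -8.  -5.  -3.  -2.   1.   3.
   5.   6.   9.  13.  14.  17.  19.  20.  21.  23.  23.  26.  27.] z 0.1316
0.162 7 b [-11.  -7.  -4.   2.   6.  10.  14.] z 0.1317
82 [0.53611156 0.03172723 0.10527662] [0.53516552 0.03201493 0.10601449] [0.53603139 0.0313691  0.10538093]
```

View pics/m8.png

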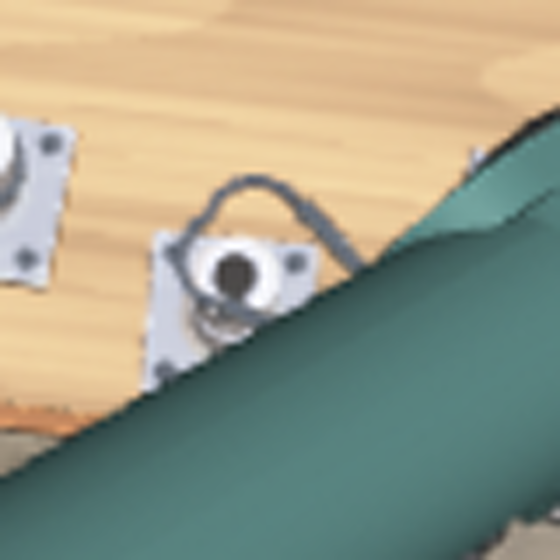

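carry_out:
  rows:
    - [[-0.002, 0.006, 0, 0], [-0.001, 0.003, 0, 0], [0, 0, 0, 0], [0, 0, 0, 0]]

```text
clock: 16.45
tool_pos: [0.4655, -0.0787, 0.1416]
tool_rot: [-1.552, 0.454, -0.463]
force: [-0.3, 0.5, -2.0]
grip_width: 0.0267
```

```bash
cat >> h.py <<'E'
def pr(ax=(.5348,.032)):
    tool();s=state();t=s['tool_pos'];M=R.from_rotvec(s['tool_rot']).as_matrix();z=M[:,2];d=z[:2]/np.linalg.norm(z[:2]);n=np.array([-d[1],d[0]])
    g=t[:2]+.131*d+.0027*n
    print('ring',g.round(4),'need',(np.array(ax)-g).round(4),'tcp z',t[2].round(4),'zring~',(t[2]-.003+.131*(z[2]-.001)).round(4))
    return t,d
E
python3 -c "
from h import *
pr()"
```

```text
t 16.45 pos [ 0.4655 -0.0787  0.1416] xaxis [ 0.835 -0.55   0.014] yaw -0.5827 z [ 0.55   0.834 -0.027] y [-0.003 -0.031 -1.   ] w 0.0267 F [-0.3  0.5 -2. ] q [-0.88  0.59  1.24  2.16 -0.69  0.9   0.2 ]
ring [0.5354 0.0321] need [-0.0006 -0.0001] tcp z 0.1416 zring~ 0.1349
```

carry_out:
  rows:
    - [[0, 0.001, -0.006, 0], [0, 0.001, -0.006, 0], [0, 0.001, -0.005, 0], [0, 0, 0, 0], [0, 0, 0, 0]]

```text
clock: 16.95
tool_pos: [0.4656, -0.0749, 0.1231]
tool_rot: [-1.552, 0.453, -0.463]
force: [-1.1, 0.6, -1.1]
grip_width: 0.0266
```

```bash
python3 -c "
from h import *
t,d=pr()
im,P=look('top','t9.png')
ringscan(P,im,t,d,.109,.16)
"
```

```text
t 16.95 pos [ 0.4656 -0.0749  0.1231] xaxis [ 0.835 -0.549  0.014] yaw -0.5817 z [ 0.55   0.835 -0.027] y [-0.003 -0.03  -1.   ] w 0.0266 F [-1.1  0.6 -1.1] q [-0.85  0.61  1.2   2.17 -0.73  0.86  0.22]
ring [0.5354 0.036 ] need [-0.0006 -0.004 ] tcp z 0.1231 zring~ 0.1164
z med 0.119 132
0.096 2 b [-21. -17.] z 0.1275
0.102 7 b [-22. -21. -19. -19. -18. -16. -16.] z 0.1266
0.108 5 b [-23. -21. -18. -18. -16.] z 0.1255
0.114 14 b [-23. -22. -20. -19. -17. -17.  -6.   4.   6.  19.  22.  23.  25.  27.] z 0.1263
0.12 17 b [-26. -24. -24. -22. -20. -20. -18.  -2.  -2.  14.  21.  23.  24.  25.
  27.  28.  29.] z 0.1253
0.126 16 b [-27. -25. -23. -22. -20. -19. -17.   9.  22.  25.  26.  26.  29.  30.
  30.  30.] z 0.1263
0.132 11 b [-28. -25. -24. -22.  -8.   7.  24.  26.  28.  28.  29.] z 0.1191
0.138 12 b [-28. -25. -25. -25. -24.   8.  11.  12.  27.  29.  30.  31.] z 0.1153
0.144 6 b [-27. -24. -22.  29.  30.  32.] z 0.1164
0.15 9 b [-25. -23. -22. -21.  22.  24.  26.  28.  28.] z 0.1162
0.156 23 b [-23. -19. -18. -16. -15. -14. -12. -10.  -7.  -6.  -1.   0.   3.   5.
   7.  11.  14.  17.  19.  19.  22.  23.  26.] z 0.1152
0.162 10 b [-14. -10.  -6.  -4.  -2.  -0.   5.   8.  13.  17.] z 0.116
```

carry_out:
  rows:
    - [[-0.001, -0.004, 0, 0], [0, 0, 0, 0], [0, 0, 0, 0], [0, 0, 0, 0]]

```text
clock: 17.4
tool_pos: [0.4648, -0.0797, 0.1235]
tool_rot: [-1.552, 0.453, -0.464]
force: [0.0, 0.2, -1.1]
grip_width: 0.0267
```

```bash
sed -i 's/+.0027\*n$/+.0024*n/' h.py; python3 -c "
from h import *
pr()"
```

```text
t 17.4 pos [ 0.4648 -0.0797  0.1235] xaxis [ 0.835 -0.55   0.015] yaw -0.5824 z [ 0.55   0.835 -0.026] y [-0.002 -0.03  -1.   ] w 0.0267 F [ 0.   0.2 -1.1] q [-0.84  0.61  1.2   2.17 -0.73  0.86  0.22]
ring [0.5349 0.031 ] need [-0.0001  0.001 ] tcp z 0.1235 zring~ 0.1169
```

carry_out:
  rows:
    - [[0, 0.0005, -0.004, 0], [0, 0, -0.004, 0], [0, 0, -0.004, 0], [0, 0, -0.004, 0], [0, 0, 0, 0], [0, 0, 0, 0]]

```text
clock: 18.0
tool_pos: [0.4646, -0.0789, 0.1057]
tool_rot: [-1.552, 0.453, -0.463]
force: [-0.0, -0.3, -2.1]
grip_width: 0.0266
```

```bash
python3 -c "
from h import *
pr()"
```

```text
t 18.0 pos [ 0.4646 -0.0789  0.1057] xaxis [ 0.835 -0.55   0.015] yaw -0.582 z [ 0.55   0.835 -0.027] y [-0.002 -0.03  -1.   ] w 0.0266 F [-0.  -0.3 -2.1] q [-0.81  0.63  1.16  2.18 -0.77  0.83  0.25]
ring [0.5347 0.0318] need [0.0001 0.0002] tcp z 0.1057 zring~ 0.0991
```

carry_out:
  rows:
    - [[0, 0, -0.004, 0], [0, 0, -0.004, 0], [0, 0, -0.004, 0], [0, 0, -0.003, 0], [0, 0, 0, 0], [0, 0, 0, 0]]

```text
clock: 18.6
tool_pos: [0.4647, -0.079, 0.0894]
tool_rot: [-1.552, 0.453, -0.463]
force: [-0.2, 0.0, -1.0]
grip_width: 0.0266
```

```bash
python3 -c "
from h import *
t,d=pr()
im,P=look('top','t10.png')
a,b,m=ringscan(P,im,t,d,.071,.094)
Q=P[(abs(P[...,1]-.032)<.03)&(abs(P[...,0]-.534)<.03)&(P[...,2]>.1)&(P[...,2]<.112)]
print(len(Q),Q.mean(0),(Q.max(0)+Q.min(0))/2)
"
```

```text
t 18.6 pos [ 0.4647 -0.079   0.0894] xaxis [ 0.835 -0.55   0.015] yaw -0.582 z [ 0.55   0.835 -0.027] y [-0.002 -0.031 -1.   ] w 0.0266 F [-0.2  0.  -1. ] q [-0.78  0.65  1.11  2.19 -0.8   0.8   0.27]
ring [0.5347 0.0317] need [0.0001 0.0003] tcp z 0.0894 zring~ 0.0827
z med 0.0852 101
0.102 2 b [-22. -18.] z 0.0925
0.108 5 b [-23. -23. -20. -19. -16.] z 0.0915
0.114 7 b [-24. -22. -19. -17.  -5.   3.   7.] z 0.0895
0.12 5 b [-24. -22. -20. -20.  16.] z 0.0925
0.126 15 b [-26. -24. -23. -20. -19.  17.  18.  20.  20.  23.  24.  27.  29.  31.
  31.] z 0.0899
0.132 8 b [-22.  20.  20.  24.  26.  27.  29.  31.] z 0.0891
0.138 9 b [-26. -25. -24. -24.  19.  19.  28.  30.  31.] z 0.0839
0.144 9 b [-27. -24. -24. -23.  27.  28.  29.  31.  32.] z 0.0834
0.15 9 b [-24. -22. -21. -20. -18.  24.  27.  27.  29.] z 0.079
0.156 23 b [-19. -18. -16. -15. -14. -10.  -7.  -5.  -1.   1.   3.   4.   7.   9.
  12.  14.  16.  17.  20.  22.  22.  23.  27.] z 0.0831
0.162 9 b [-12.  -9.  -7.  -3.   0.   5.   9.  12.  18.] z 0.0804
110 [0.53370237 0.03226434 0.10503509] [0.53406827 0.03203988 0.10569505]
```

carry_out:
  rows:
    - [[-0.001, 0, -0.004, 0], [0, 0, -0.004, 0], [0, 0, -0.003, 0], [0, 0, -0.003, 0], [0, 0, 0, 0], [0, 0, 0, 0], [0, 0, 0, 0]]

```text
clock: 19.35
tool_pos: [0.4637, -0.079, 0.0742]
tool_rot: [-1.552, 0.452, -0.463]
force: [-0.8, -0.0, -1.6]
grip_width: 0.027
```

```bash
python3 -c "
from h import *
t,d=pr((.534,.032))
im,P=look('top','t11.png')
a,b,m=ringscan(P,im,t,d,.06,.078)
Q=P[(abs(P[...,1]-.032)<.03)&(abs(P[...,0]-.534)<.03)&(P[...,2]>.1)&(P[...,2]<.112)]
print(len(Q),Q.mean(0),(Q.max(0)+Q.min(0))/2)
im,P=look('scene','s11.png');cv2.imwrite('pics/m11.png',cv2.resize(im[150:250,290:410,::-1],None,fx=5,fy=5,interpolation=cv2.INTER_CUBIC))
"
```

```text
t 19.35 pos [ 0.4637 -0.079   0.0742] xaxis [ 0.835 -0.55   0.015] yaw -0.5819 z [ 0.55   0.835 -0.027] y [-0.002 -0.031 -1.   ] w 0.027 F [-0.8 -0.  -1.6] q [-0.75  0.67  1.08  2.19 -0.84  0.78  0.3 ]
ring [0.5338 0.0318] need [0.0002 0.0002] tcp z 0.0742 zring~ 0.0676
z med 0.0692 81
0.102 1 b [-23.] z 0.0718
0.108 2 b [-20. -16.] z 0.0772
0.114 3 b [-21. -19. -17.] z 0.0759
0.12 4 b [-24. -20. -18. -18.] z 0.0743
0.126 7 b [-27. -25. -24. -21. -20.  16.  23.] z 0.0731
0.132 10 b [-25. -23. -23.  19.  19.  19.  19.  28.  30.  31.] z 0.0706
0.138 8 b [-28. -26. -25.  19.  27.  29.  30.  32.] z 0.0684
0.144 9 b [-29. -27. -24. -24. -23.  26.  29.  31.  31.] z 0.0674
0.15 9 b [-25. -22. -22. -21. -18.  24.  26.  28.  28.] z 0.0708
0.156 20 b [-20. -19. -17. -15. -13. -11.  -7.  -2.  -1.   1.   1.   5.   8.  12.
  16.  19.  20.  21.  23.  25.] z 0.0671
0.162 8 b [-13.  -8.  -5.  -0.   5.   7.  10.  14.] z 0.0663
105 [0.53351616 0.03299677 0.10463379] [0.534238   0.03215058 0.10575428]
```

View pics/m11.png

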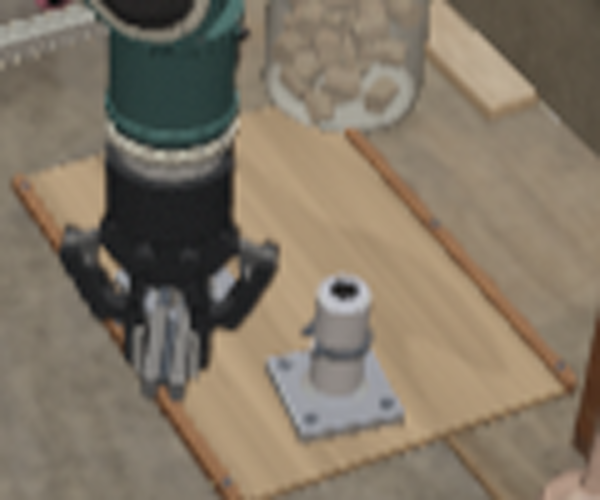

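carry_out:
  rows:
    - [[0, 0, 0, 0], [0, 0, 0, 0], [0, 0, 0, 0], [0, 0, 0, 0]]

```text
clock: 19.85
tool_pos: [0.464, -0.0789, 0.0745]
tool_rot: [-1.552, 0.452, -0.464]
force: [-0.9, -0.0, -2.5]
grip_width: 0.0265
```

```bash
python3 -c "
from h import *
pr((.534,.032))
print(abs(state()['qvel']).max(), close_job())"
```

```text
t 19.85 pos [ 0.464  -0.0789  0.0745] xaxis [ 0.835 -0.549  0.016] yaw -0.5817 z [ 0.55   0.835 -0.026] y [-0.001 -0.03  -1.   ] w 0.0265 F [-0.9 -0.  -2.5] q [-0.75  0.67  1.08  2.19 -0.84  0.78  0.3 ]
ring [0.534  0.0318] need [-0.      0.0002] tcp z 0.0745 zring~ 0.0679
the job is handed in; nothing more can be done
0.0011783962896462922 None
```

I stood the tipped axle upright in the lane at about (0.534, 0.032). I then gripped the pliers by the handles with 50 N, spread the ring, and lowered it over the shaft to the groove. The job was handed in at about 19.9 s with the pliers still held there; it reports no verdict.

**Last checks at hand-in:**
- **Squeeze:** the finger opening read about 27 mm, against 28 mm for handles squeezed to the stop. The same sensor read 34 mm on the 35 mm shaft, so I take them as fully squeezed.
- **Centring:** the worked-out ring centre was within about 1 mm of the measured axis of the axle. It relies on the stated 131 mm from grip to ring, since the camera fixes the ring sideways better than lengthwise.
- **Height:** depth readings put the ring's middle about 65 mm above the bench, the groove's height. The pose-based figure alone came out about 3 mm higher (68 mm), still inside the 4.5 mm limit; I trusted the depth reading.
- **Level:** about 0.03–0.05 rad off, against the 0.12 limit.
- **Contact:** the wrist force of about 2.5 N was close to the pliers' own weight plus 0.9 N sideways. I saw no sign of pressing on the axle. The arm was still.

**Not checked:** I did not measure the two neighbour axles again after standing the axle up, nor the oil can at any point after the start. Nothing was seen to touch them, and the last views that showed them had them in place.

I viewed 12 pictures, the full allowance.

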